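# Snap the junction box lid shut all round

### The arm

A 6-joint arm with a two-finger parallel gripper is mounted at the origin on a cart in front of the work surface, level with it; the furniture and walls round the work are solid. World frame = base frame: x ahead of the robot, y to its left, z up, the work surface at z = 0. Lengths are in m, angles in degrees, forces in N, time in s.
With the tool pointing down it reaches from about 0.3 to 0.875 m from the base axis. Payload 6.4 kg.
Tool frame: the origin (TCP) lies midway between the tips of the shut fingers; the grasp point (between the pads) lies 19 mm behind it (grip_point_offset is the distance from the TCP to the grasp point, in m); z points along the fingers, y is the line along which they close (so a half turn about z gives the same grasp; the last joint's range is limited). The gripper opens to 85 mm and grips with 20 to 120 N. Pads are 22 mm wide; open, the fingers measure 114 mm over their backs; the gripper's body (76 mm by 85 mm) begins 54 mm behind the grasp point. The pads swing forward as they close: fully open they stand 13 mm farther back than shut.
Start: joints at [-77.309, 10.359, 92.074, -0, 77.567, -11.82], TCP at [0.239, -0.523, 0.206] pointing down, gripper open.
Joint ranges: [-171.53, 171.53], [-51.25, 118.39], [17.06, 147.69], [-65.23, 245.23], [0, 150.52], [-178.68, 178.68]. Speed limits (degrees/s): [147.25, 147.25, 172.46, 180, 180, 180].

### API

Orientations are given as [roll, pitch, yaw] about the fixed x, y, z axes, in that order (R = Rz(yaw) Ry(pitch) Rx(roll)).
In Python, from rig import state, capture, close_job, look_for, trace, grip_point_offset gives the robot as it stands. The module is installed in compiled form; this text tells all that it offers.
- The arm moves only by the shell command python3 -m inch 'ROWS' [OPENING] [FORCE]. ROWS is JSON, a list of rows, each a list of 2 entries, a list of its own where there are three numbers: the shift along the tool's x, y, z in cm, then the turn, a rotation vector about the tool's x, y, z in rad. In form: [[[x, y, z], [ax, ay, az]], ...]. A call has 1 to 5 rows; each row shifts and turns the commanded pose from where the row before left it, along the tool's axes as they then stand; what a row does not reach is not made up. A row lasts 1/10 s, in which the tool goes at most 50 mm and 8.59 degrees, less where a joint would pass 70% of its speed; a pose out of reach is approached as far as the arm can. A call with a gripper value outside its range is refused whole. OPENING is the gripper command: -1 is fully open, 1 is shut, values between are in proportion, set as the call begins (- or left out, the last holds). The fingers move at their own pace and stop on an object; FORCE is the grip in N (left out, the last holds). Time passes only in rows, so rows that do not move let the fingers close. It gives the time, the measured TCP pose, the force, the opening and the grip force at its end, in the units of the state.
- state(): the state, without advancing time (a new reading comes with each control period).
- capture(name): name is "scene" or "top"; returns a dict with "frame" (420x560x3 uint8, blue, green, red), "intrinsics" (3x3 intrinsics, pixels), "distortion" ([k1, k2, p1, p2, k3] as OpenCV has them; the pictures are not rectified), "R" (3x3) and "t" (3): a world point X has camera coordinates R X + t. Camera axes: x right, y down, z forward; pixel columns grow to the right and rows downward; lengths in m; the calibration is good to about 2 mm. A picture is of the moment at which its call begins. There is no depth.
- close_job(): hands the job in; it is judged then, once.
Trained networks look in the newest picture that a camera, given by its name, has taken for a name from the list of things; names that differ only in an ending like _2 or _b are one class to them, and where a whole thing is asked for, a point or a joint stands for the part that bears it (a point fixed in the world has none). Each returns a list of dicts, best first, with "conf" (0 to 1); they miss things now and then, are a little off and sometimes report something else, mostly with a low value. They report only what shows in the picture. A call takes as long as a camera call.
- look_for(camera, label): "point" ([x, y, z] in m, in world coordinates, good to about 4 mm: the middle of the surface that is visible of it).
- trace(camera, label): "mask" (420x560 bool, what is visible of it).
The state is a dict: "time": time; "joint_positions": joint angles; "qvel": joint speeds; "joint_torque": joint torques, N m; "tool_pos": TCP position; "ee_rot": TCP orientation; "wrist_force": force on the tool from outside, world axes, zero at the start; "wrist_torque": the same for the moment, N m; "gripper_width": finger opening in m; "grip_force": force on a finger pad.
Only numpy, scipy, OpenCV 4.12 (cv2) and the standard library are available. Lean on these libraries where they do the work, as an engineer would, in place of code of your own. Each camera call takes 0.05 s, during which the arm holds its last target. There are 200 camera calls.

### The job

The white lid sits on the grey junction box, but the four sections of its rim, one on each side, still stand up. Press each section down with the fingertips until all four have clicked shut flush with the lid. Do not lift, tip or push the box away, and leave the stapler, bearing and brass fitting beside it where they are.

Things in the scene. Friction and masses are not known exactly. Their poses are not given: they have to be found in the camera images.
- snap_box: Loose grey junction box with white clip-down lid, 156 x 116 mm, 57 mm high to the lid's flush top, 1 kg. Origin: centre of its underside; x along its length (roughly away from the robot), y to the left, z up. The lid's middle (84 x 44 mm) and four corners are seated, flush at 57 mm; between the corners each side has one rim section, folded to the middle along a film hinge, that stands up.
- rim_far (a joint): White rim section at the box's +x side, 42 mm wide; fold 42 mm from the box's centre, 55 mm high; outer edge at 78 mm. 0 = up (outer edge 12 mm above flush), 0.34 rad = clicked shut, flush. Over-centre snap: pressed at its outer edge it resists with up to about 9 N (more nearer the fold); past 0.19 rad (about 6 mm down) it snaps shut and stays; let go before, it springs up again.
- rim_far_press (a point): Point on the top face of the section at the box's +x side, in the middle of its width, 6 mm in from its outer edge: where to press. It moves with the section: about 67 mm above the bench while up, 57 mm when shut.
- rim_near (a joint): White rim section at the box's -x side, 42 mm wide; fold 42 mm from the box's centre, 55 mm high; outer edge at 78 mm. 0 = up (outer edge 12 mm above flush), 0.34 rad = clicked shut, flush. Over-centre snap: pressed at its outer edge it resists with up to about 9 N (more nearer the fold); past 0.19 rad (about 6 mm down) it snaps shut and stays; let go before, it springs up again.
- rim_near_press (a point): Point on the top face of the section at the box's -x side, in the middle of its width, 6 mm in from its outer edge: where to press. It moves with the section: about 67 mm above the bench while up, 57 mm when shut.
- rim_left (a joint): White rim section at the box's +y side, 82 mm wide; fold 22 mm from the box's centre, 55 mm high; outer edge at 58 mm. 0 = up (outer edge 12 mm above flush), 0.34 rad = clicked shut, flush. Over-centre snap: pressed at its outer edge it resists with up to about 9 N (more nearer the fold); past 0.19 rad (about 6 mm down) it snaps shut and stays; let go before, it springs up again.
- rim_left_press (a point): Point on the top face of the section at the box's +y side, in the middle of its width, 6 mm in from its outer edge: where to press. It moves with the section: about 67 mm above the bench while up, 57 mm when shut.
- rim_right (a joint): White rim section at the box's -y side, 82 mm wide; fold 22 mm from the box's centre, 55 mm high; outer edge at 58 mm. 0 = up (outer edge 12 mm above flush), 0.34 rad = clicked shut, flush. Over-centre snap: pressed at its outer edge it resists with up to about 9 N (more nearer the fold); past 0.19 rad (about 6 mm down) it snaps shut and stays; let go before, it springs up again.
- rim_right_press (a point): Point on the top face of the section at the box's -y side, in the middle of its width, 6 mm in from its outer edge: where to press. It moves with the section: about 67 mm above the bench while up, 57 mm when shut.
- stapler: Blue and black desk stapler, 34 x 153 x 50 mm, lying beside the box's +y side; origin at the centre of its underside. Leave it alone.
- bearing: Steel ball bearing, 62 mm across, 16 mm high, lying flat at the box's -x end; origin at the centre of its underside. Leave it alone.
- fitting: Brass threaded fitting, 24 x 27 mm, 36 mm high, standing on end beside the box's -y side; origin at the centre of its underside. Leave it alone.

How it is judged (in metres and radians):
At the end, for the whole second after the job is handed in: All four rim sections are shut (joint above 0.31 rad of 0.34); the box stands flat and at rest on the bench within 30 mm of where it stood; the stapler, bearing and fitting are within 15 mm of where they were (value of joint each of rim_far, rim_near, rim_left, rim_right above 0.31 rad and height (world z) of snap_box below 0.006 m and angle between snap_box's own z axis and vertical below 0.06 rad and distance of snap_box from where it was at the start of the episode below 0.03 m and linear speed of snap_box below 0.01 m/s and distance of each of stapler, bearing, fitting from where it was at the start of the episode below 0.015 m); the robot touches nothing.
It fails at once if the box is lifted off the bench or tipped (height (world z) of snap_box above 0.01 m or angle between snap_box's own z axis and vertical above 0.15 rad).
It fails at once if the box is pushed more than 30 mm away (distance of snap_box from where it was at the start of the episode above 0.03 m).
It fails at once if a part of the robot other than its fingers presses on the box (contact force between the arm and snap_box above 3 N).
It fails at once if the stapler, the bearing or the fitting is moved or lifted (more than 15 mm) (distance of any of stapler, bearing, fitting from where it was at the start of the episode above 0.015 m).
It also fails if it takes over 42 s, if anything falls off the work surface, if the arm or the gripper's body presses on something with over 40 N, if the wrist force passes 120 N, or if a joint passes its speed limit or range.

## Working session

There is one attempt and no reset: what is moved stays moved. The work goes in short steps, Python scripts to look and compute and a shell command to move; the robot and the scene stay as the last step left them, time stands still between calls to the robot, and variables do not carry over. Pictures are saved under pics/ and viewed, at most 10 in all, crops included, and the job is handed in when it is done.

```bash
mkdir -p pics
python3 - <<'E'
from rig import *
import cv2,numpy as np
s=state();print(s['time'],s['tool_pos'],s['ee_rot'],s['gripper_width'],s['wrist_force'],grip_point_offset)
for c in('scene','top'):
    d=capture(c);cv2.imwrite(f'pics/{c}0.png',d['frame'])
    print(c,-d['R'].T@d['t'])
    for l in('snap_box','rim_far_press','rim_near_press','rim_left_press','rim_right_press','stapler','bearing','fitting'):
        print(l,[(np.round(o['point'],3).tolist(),round(o['conf'],2)) for o in look_for(c,l)[:2]])
print(state()['time'])
E
```

```text
0.0 [ 0.23843773 -0.52257162  0.20545916] [-1.79899669e+02 -2.25831804e-02  2.45108469e+01] 0.08522560084910413 [ 0.72226722 -0.34936304 -1.22903704] 0.0187
scene [0.11515593 0.8066059  0.5976839 ]
snap_box [([0.473, 0.238, 0.054], 0.95)]
rim_far_press [([0.55, 0.199, 0.06], 0.9)]
rim_near_press [([0.432, 0.245, 0.062], 0.66), ([0.552, 0.196, 0.06], 0.66)]
rim_left_press [([0.507, 0.263, 0.063], 0.76)]
rim_right_press [([0.479, 0.187, 0.064], 0.81)]
stapler [([0.534, 0.356, 0.035], 0.6)]
bearing [([0.352, 0.297, 0.015], 0.91)]
fitting [([0.354, 0.298, 0.012], 0.69), ([0.46, 0.118, 0.026], 0.47)]
top [0.34536672 0.2360799  0.90685653]
snap_box [([0.49, 0.221, 0.064], 0.76)]
rim_far_press [([0.547, 0.199, 0.061], 0.72), ([0.46, 0.11, 0.023], 0.57)]
rim_near_press [([0.441, 0.243, 0.065], 0.98)]
rim_left_press [([0.507, 0.262, 0.068], 0.88)]
rim_right_press [([0.478, 0.183, 0.062], 0.87)]
stapler [([0.535, 0.342, 0.044], 0.57)]
bearing [([0.351, 0.296, 0.017], 0.79), ([0.478, 0.18, 0.06], 0.47)]
fitting [([0.461, 0.11, 0.024], 0.66)]
0.9
```

View pics/top0.png

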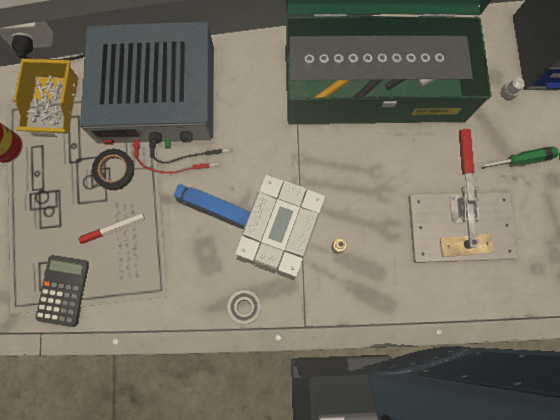

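View pics/scene0.png

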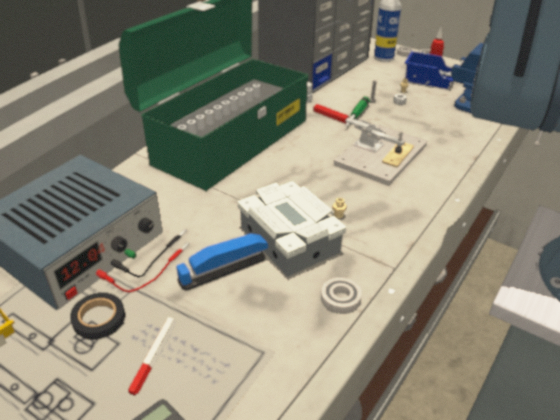

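The top view shows the box at about (281,226), with the bearing at (244,306), the fitting at (340,245) and the stapler at (213,203). That puts the box centre near (0.493, 0.222) with a yaw of about -21°. All four rim sections stand up. I'll shut the fingers and move across at z = 0.2.

```bash
python3 -m inch '[[[3.1,-3.3,0],[0,0,0]],[[3.1,-3.3,0],[0,0,0]],[[3.1,-3.3,0],[0,0,0]],[[3.1,-3.3,0],[0,0,0]],[[3.1,-3.3,0],[0,0,0]]]' 1 40
python3 -m inch '[[[3.1,-3.3,0],[0,0,0]],[[3.1,-3.3,0],[0,0,0]],[[3.1,-3.3,0],[0,0,0]],[[3.1,-3.3,0],[0,0,0]],[[3.1,-3.3,0],[0,0,0]]]'
python3 -m inch '[[[3.1,-3.3,0],[0,0,0]],[[3.1,-3.3,0],[0,0,0]],[[3.1,-3.3,0],[0,0,0]],[[3.1,-3.3,0],[0,0,0]],[[3.1,-3.3,0],[0,0,0]]]'
python3 -m inch '[[[0,0,0],[0,0,-0.13]],[[0,0,0],[0,0,-0.13]],[[0,0,0],[0,0,-0.13]],[[0,0,0],[0,0,-0.13]],[[0,0,0],[0,0,-0.13]]]'
python3 -m inch '[[[0,0,0],[0,0,-0.13]],[[0,0,0],[0,0,0]]]'
```

```text
time: 1.4
tool_pos: [0.3114, -0.3071, 0.2064]
ee_rot: [180.0, -0.0, 24.5]
wrist_force: [1.0, 0.4, 0.4]
gripper_width: 0.0118
grip_force: 0.0
time: 1.9
tool_pos: [0.3841, -0.0927, 0.2068]
ee_rot: [179.9, -0.0, 24.5]
wrist_force: [1.1, 0.9, -0.4]
gripper_width: -0.0004
grip_force: 0.0
time: 2.4
tool_pos: [0.4567, 0.1222, 0.2067]
ee_rot: [180.0, -0.1, 24.5]
wrist_force: [1.1, -1.6, 0.7]
gripper_width: -0.0001
grip_force: 0.0
time: 2.9
tool_pos: [0.4563, 0.1202, 0.2064]
ee_rot: [180.0, -0.0, 62.1]
wrist_force: [0.1, 0.8, -0.2]
gripper_width: 0.0003
grip_force: 0.0
time: 3.1
tool_pos: [0.4563, 0.1201, 0.2065]
ee_rot: [180.0, -0.0, 69.3]
wrist_force: [-0.2, 0.2, 0.3]
gripper_width: 0.0002
grip_force: 0.0
```

```bash
python3 -m inch '[[[2.9,-0.1,3],[0,0,0]],[[2.9,-0.1,3],[0,0,0]],[[0,0,4],[0,0,0]],[[0,0,2.5],[0,0,0]],[[0,0,0],[0,0,0]]]'
python3 -m inch '[[[0,0,0.4],[0,0,0]],[[0,0,0.4],[0,0,0]],[[0,0,0.3],[0,0,0]],[[0,0,0.3],[0,0,0]],[[0,0,0.3],[0,0,0]]]'
python3 -c "
from rig import *;import cv2
cv2.imwrite('pics/s1.png',cv2.resize(capture('scene')['frame'][150:330,200:400],(800,600)[:1]*2 and (660,594),interpolation=2))"
```

```text
time: 3.6
tool_pos: [0.4716, 0.1748, 0.0776]
ee_rot: [-179.6, 0.2, 69.0]
wrist_force: [-0.4, 0.5, -0.8]
gripper_width: 0.0004
grip_force: 0.0
time: 4.1
tool_pos: [0.4756, 0.175, 0.0649]
ee_rot: [179.9, -0.0, 69.2]
wrist_force: [-0.8, 0.1, 0.7]
gripper_width: -0.0002
grip_force: 0.0
```

View pics/s1.png

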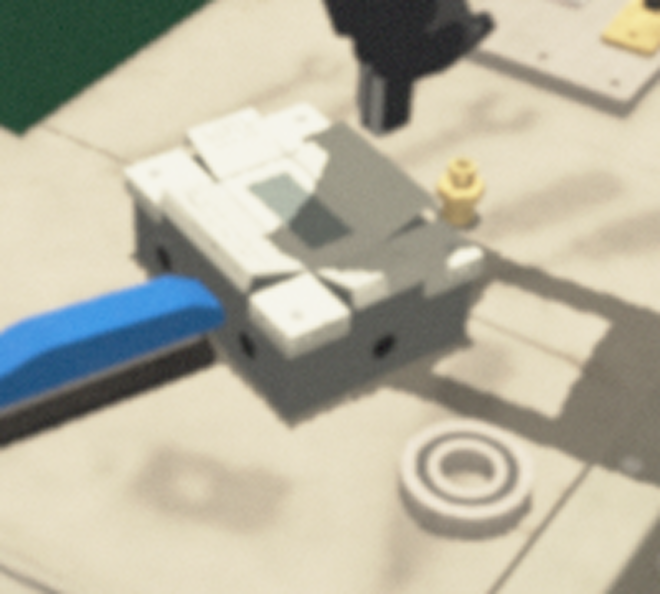

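The fingertip shows at crop (385,130), which is full-frame (317,189). It looks to be over or beyond the right section and there is no contact force, so I'll check the projection.

Run:
```python
from rig import *
import cv2,numpy as np
s=state();print(s['tool_pos'],s['wrist_force'])
d=capture('scene')
def P(X): return np.round(cv2.projectPoints(np.array([X],float),cv2.Rodrigues(d['R'])[0],d['t'],d['intrinsics'],d['distortion'])[0].ravel(),1)
print('tcp',P(s['tool_pos']))
c=np.array([.493,.222]);x=np.array([.934,-.358]);y=np.array([.358,.934])
im=cv2.resize(d['frame'][150:330,200:400],None,fx=3.3,fy=3.3)
for a,b,z in [(.078,.058,.057),(.078,-.058,.057),(-.078,.058,.057),(-.078,-.058,.057),(.072,0,.067),(-.072,0,.067),(0,.052,.067),(0,-.052,.067)]:
    p=P([*(c+a*x+b*y),z]);cv2.circle(im,tuple(((p-[200,150])*3.3).astype(int)),4,(0,0,255),-1)
p=P(s['tool_pos']);cv2.circle(im,tuple(((p-[200,150])*3.3).astype(int)),4,(0,255,0),-1)
cv2.imwrite('pics/s2.png',im)
for cam in('scene','top'):
    capture(cam)
    for l in('rim_right_press','snap_box'): print(cam,l,[(np.round(o['point'],3).tolist(),round(o['conf'],2)) for o in look_for(cam,l)[:2]])
```

```text
[0.47500339 0.1749466  0.06418731] [ 0.14744082 -0.81201387  0.01765812]
tcp [314.7 201.2]
scene rim_right_press [([0.476, 0.188, 0.061], 0.58)]
scene snap_box [([0.472, 0.239, 0.056], 0.75)]
top rim_right_press []
top snap_box [([0.471, 0.258, 0.063], 0.9)]
```

View pics/s2.png

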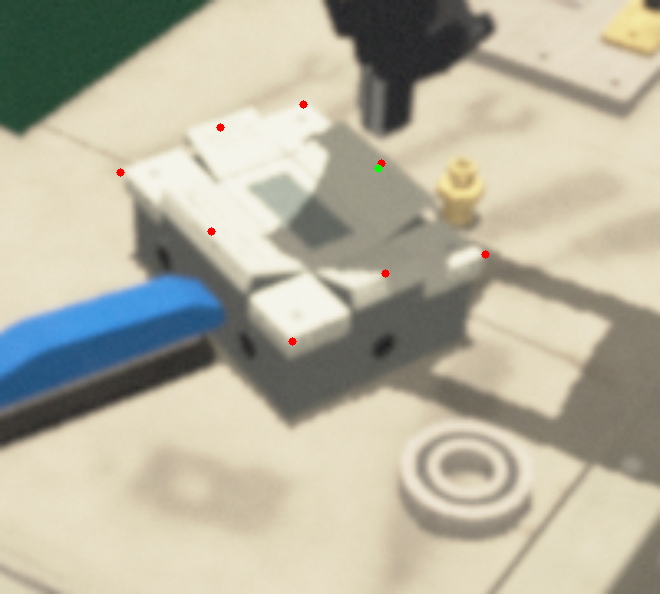

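Run:
```python
from rig import *
import cv2,numpy as np
s=state();print(s['tool_pos'],s['wrist_force'],s['gripper_width'],s['joint_positions'])
d=capture('top')
def P(X): return cv2.projectPoints(np.array([X],float),cv2.Rodrigues(d['R'])[0],d['t'],d['intrinsics'],d['distortion'])[0].ravel()
im=cv2.resize(d['frame'][150:330,200:400],None,fx=3.3,fy=3.3)
p=P(s['tool_pos']);cv2.circle(im,tuple(((p-[200,150])*3.3).astype(int)),4,(0,255,0),-1)
cv2.imwrite('pics/t2.png',im)
d=capture('scene')
u=cv2.undistortPoints(np.array([[[316.,190.]]]),d['intrinsics'],d['distortion']).ravel()
r=d['R'].T@[*u,1];C=-d['R'].T@d['t']
for z in(.064,.075,.085,.095):print(C+r*(z-C[2])/r[2])
```

```text
[0.47513428 0.1750692  0.06452569] [-0.08893905  0.59975401 -0.18186763] -0.00010508412268608579 [6.77402037e+00 1.20502784e+01 1.08280972e+02 6.18921987e-04
 5.96543376e+01 2.75706235e+01]
[0.49079482 0.14522881 0.064     ]
[0.48305236 0.15886075 0.075     ]
[0.47601376 0.17125343 0.085     ]
[0.46897515 0.1836461  0.095     ]
```

View pics/t2.png

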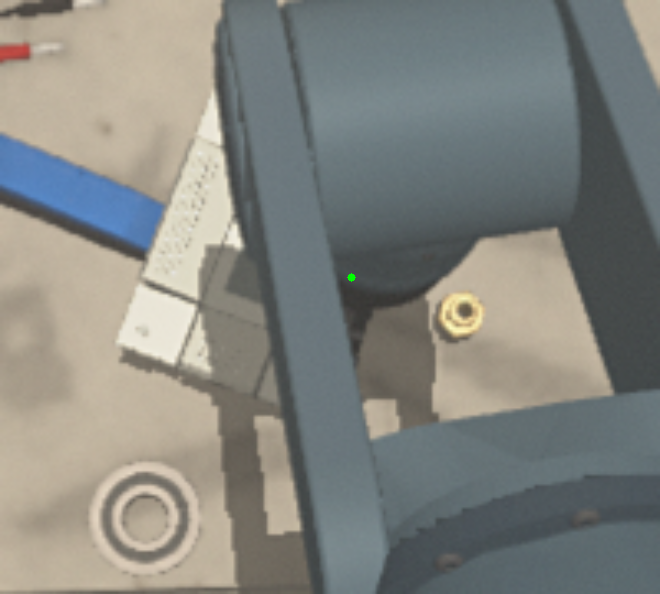

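Run:
```python
from rig import *
import cv2
d=capture('scene')
cv2.imwrite('pics/s3.png',cv2.resize(d['frame'][165:225,280:360],None,fx=10,fy=10,interpolation=cv2.INTER_CUBIC))
```

```text
(no output)
```

View pics/s3.png

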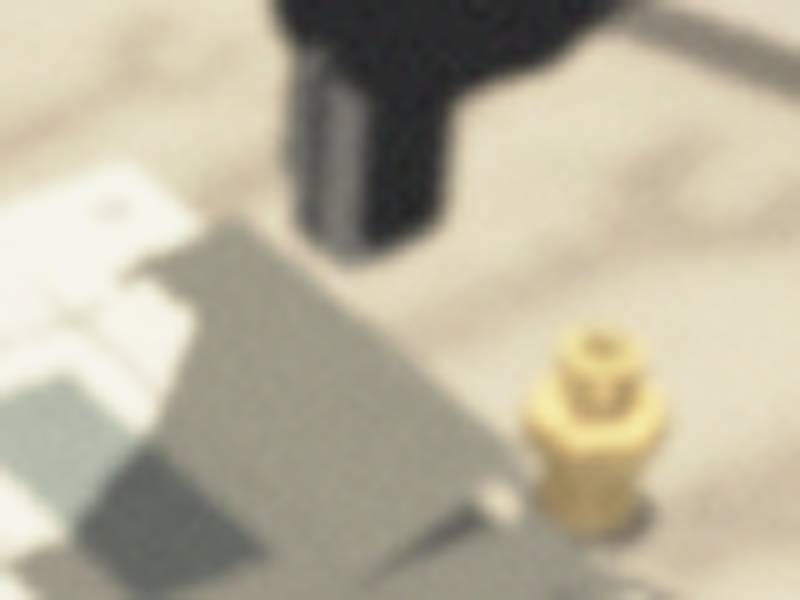

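The fingertip at (315,191) shows whole, above the outer edge of the right section. It is either about 20 mm higher than the TCP reading or off the edge. I'll go down gently while watching the force.

```bash
for i in 1; do python3 -m inch '[[[0,0,0.3],[0,0,0]],[[0,0,0.2],[0,0,0]],[[0,0,0],[0,0,0]]]'; done
python3 -m inch '[[[0,0,0.3],[0,0,0]],[[0,0,0.2],[0,0,0]],[[0,0,0],[0,0,0]]]'
python3 - <<'E'
from rig import *
import cv2
d=capture('scene')
cv2.imwrite('pics/s4.png',cv2.resize(d['frame'][165:225,280:360],None,fx=10,fy=10,interpolation=cv2.INTER_CUBIC))
E
```

```text
time: 4.95
tool_pos: [0.4746, 0.175, 0.0589]
ee_rot: [-180.0, 0.0, 69.2]
wrist_force: [0.3, -0.2, 0.3]
gripper_width: -0.0001
grip_force: 0.0
time: 5.25
tool_pos: [0.4747, 0.175, 0.0539]
ee_rot: [-180.0, 0.0, 69.2]
wrist_force: [-0.2, 0.6, 0.4]
gripper_width: 0.0
grip_force: 0.0
```

View pics/s4.png

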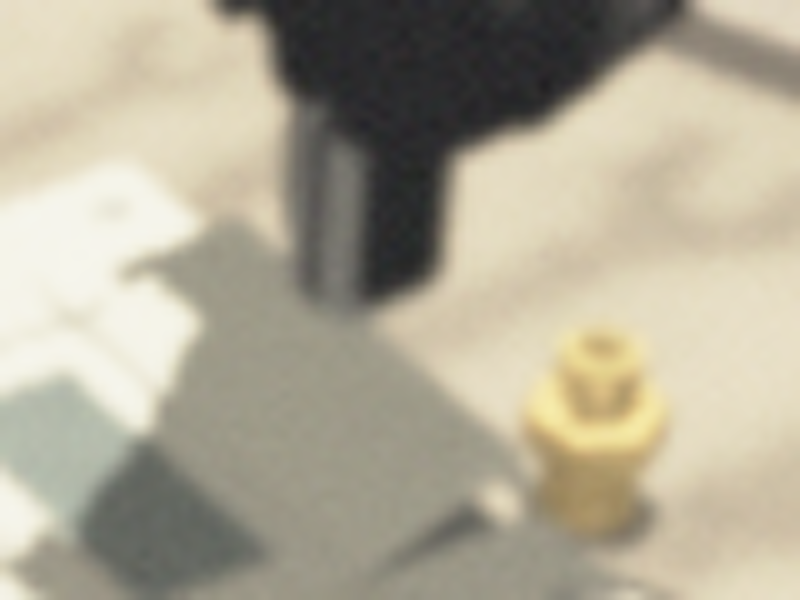

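The tip now overlaps the section's edge, so it is above the section and reads about 2 cm lower than it really is. I'll keep going down slowly.

```bash
python3 -m inch '[[[0,0,0.2],[0,0,0]],[[0,0,0.2],[0,0,0]],[[0,0,0],[0,0,0]]]'
python3 -m inch '[[[0,0,0.2],[0,0,0]],[[0,0,0.2],[0,0,0]],[[0,0,0],[0,0,0]]]'
```

```text
time: 5.6
tool_pos: [0.4748, 0.175, 0.05]
ee_rot: [-180.0, 0.0, 69.2]
wrist_force: [-0.0, 0.7, -0.3]
gripper_width: 0.0
grip_force: 0.0
time: 5.9
tool_pos: [0.4748, 0.175, 0.0461]
ee_rot: [-180.0, 0.0, 69.2]
wrist_force: [-0.7, -0.2, -0.7]
gripper_width: 0.0002
grip_force: 0.0
```

```bash
python3 -m inch '[[[0,0,0.2],[0,0,0]],[[0,0,0],[0,0,0]]]'
python3 -m inch '[[[0,0,0.2],[0,0,0]],[[0,0,0],[0,0,0]]]'
python3 - <<'E'
from rig import *
import cv2
d=capture('scene')
cv2.imwrite('pics/s5.png',cv2.resize(d['frame'][165:225,280:360],None,fx=10,fy=10,interpolation=cv2.INTER_CUBIC))
E
```

```text
time: 6.1
tool_pos: [0.4752, 0.175, 0.0443]
ee_rot: [180.0, -0.0, 69.2]
wrist_force: [0.5, 0.5, -0.9]
gripper_width: 0.0002
grip_force: 0.2
time: 6.3
tool_pos: [0.4753, 0.1748, 0.043]
ee_rot: [180.0, 0.0, 69.2]
wrist_force: [-3.6, -0.7, 9.3]
gripper_width: 0.0002
grip_force: 4.5
```

View pics/s5.png

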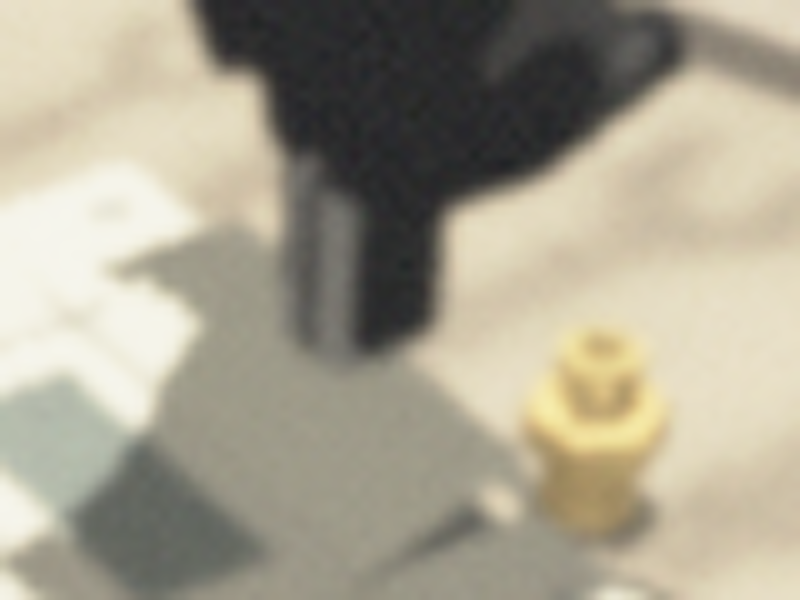

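Contact with 9 N at a reading of 0.043, with the tip sitting on the section at (314,200). I'll keep pressing until it clicks.

```bash
for i in 1; do python3 -m inch '[[[0,0,0.2],[0,0,0]],[[0,0,0],[0,0,0]]]'; done | egrep 'pos|force'
python3 -m inch '[[[0,0,0.2],[0,0,0]],[[0,0,0],[0,0,0]]]' | egrep 'pos|force'
python3 -m inch '[[[0,0,0.2],[0,0,0]],[[0,0,0],[0,0,0]]]' | egrep 'pos|force'
```

```text
tool_pos: [0.475, 0.1743, 0.0408]
wrist_force: [-2.4, -3.9, 6.1]
grip_force: 3.1
tool_pos: [0.4751, 0.1748, 0.0384]
wrist_force: [-0.3, -0.9, 1.5]
grip_force: 0.7
tool_pos: [0.4747, 0.1751, 0.036]
wrist_force: [-1.1, 0.9, -0.1]
grip_force: 0.0
```

Force peaked, then fell to zero: it snapped. Next is the near section.

```bash
python3 -m inch '[[[0,0,-4],[0,0,0]],[[1.7,-2.3,0],[0,0,0]],[[1.7,-2.4,0],[0,0,0]],[[1.6,-2.4,0],[0,0,0]],[[0,0,2.9],[0,0,0]]]' | egrep 'pos|force'
python3 -m inch '[[[0,0,0],[0,0,0]],[[0,0,0.2],[0,0,0]],[[0,0,0],[0,0,0]]]' | egrep 'pos|force'
python3 -m inch '[[[0,0,0.2],[0,0,0]],[[0,0,0],[0,0,0]]]' | egrep 'pos|force'
python3 -m inch '[[[0,0,0.2],[0,0,0]],[[0,0,0],[0,0,0]]]' | egrep 'pos|force'
python3 -m inch '[[[0,0,0.2],[0,0,0]],[[0,0,0],[0,0,0]]]' | egrep 'pos|force'
```

```text
tool_pos: [0.4276, 0.2503, 0.0501]
wrist_force: [1.3, 0.3, 0.6]
grip_force: 0.0
tool_pos: [0.427, 0.2467, 0.0458]
wrist_force: [-0.6, -0.1, 0.3]
grip_force: 0.0
tool_pos: [0.4275, 0.2469, 0.0442]
wrist_force: [0.0, -0.5, 2.5]
grip_force: 1.1
tool_pos: [0.427, 0.2471, 0.0423]
wrist_force: [-1.7, 0.7, 8.2]
grip_force: 3.8
tool_pos: [0.4262, 0.2473, 0.0398]
wrist_force: [-2.4, 1.8, 4.4]
grip_force: 2.0
```

```bash
python3 -m inch '[[[0,0,0.2],[0,0,0]],[[0,0,0],[0,0,0]]]' | egrep 'pos|force'
python3 -m inch '[[[0,0,0.2],[0,0,0]],[[0,0,0],[0,0,0]]]' | egrep 'pos|force'
```

```text
tool_pos: [0.4264, 0.2468, 0.0371]
wrist_force: [-0.3, -0.1, 1.0]
grip_force: 0.0
tool_pos: [0.4262, 0.2467, 0.0349]
wrist_force: [-0.2, 0.7, -0.7]
grip_force: 0.0
```

Near has snapped too. Next is the left section.

```bash
python3 -m inch '[[[0,0,-4],[0,0,0]],[[1.7,2.3,0],[0,0,0]],[[1.7,2.4,0],[0,0,0]],[[1.6,2.4,0],[0,0,0]],[[0,0,2.9],[0,0,0]]]' | egrep 'pos|force'
python3 -m inch '[[[0,0,0],[0,0,0]],[[0,0,0.2],[0,0,0]],[[0,0,0],[0,0,0]]]' | egrep 'pos|force'
python3 -m inch '[[[0,0,0.2],[0,0,0]],[[0,0,0],[0,0,0]]]' | egrep 'pos|force'
python3 -m inch '[[[0,0,0.2],[0,0,0]],[[0,0,0],[0,0,0]]]' | egrep 'pos|force'
python3 -m inch '[[[0,0,0.2],[0,0,0]],[[0,0,0],[0,0,0]]]' | egrep 'pos|force'
python3 -m inch '[[[0,0,0.2],[0,0,0]],[[0,0,0],[0,0,0]]]' | egrep 'pos|force'
```

```text
tool_pos: [0.5182, 0.2701, 0.0506]
wrist_force: [0.6, -0.4, 0.3]
grip_force: 0.0
tool_pos: [0.5098, 0.2684, 0.0446]
wrist_force: [-0.6, 0.3, 0.5]
grip_force: 0.0
tool_pos: [0.5103, 0.2687, 0.0436]
wrist_force: [-2.7, -1.6, 7.0]
grip_force: 3.9
tool_pos: [0.5105, 0.2693, 0.0418]
wrist_force: [-2.6, 1.7, 6.8]
grip_force: 3.1
tool_pos: [0.5107, 0.2695, 0.0396]
wrist_force: [-0.5, 3.3, 3.4]
grip_force: 1.8
tool_pos: [0.5099, 0.2682, 0.036]
wrist_force: [0.7, -0.8, -0.6]
grip_force: 0.0
```

Left has snapped. Last is the far section.

```bash
python3 -m inch '[[[0,0,-4],[0,0,0]],[[-1.6,2.3,0],[0,0,0]],[[-1.7,2.4,0],[0,0,0]],[[-1.6,2.4,0],[0,0,0]],[[0,0,2.9],[0,0,0]]]' | egrep 'pos|force'
python3 -m inch '[[[0,0,0],[0,0,0]],[[0,0,0.2],[0,0,0]],[[0,0,0],[0,0,0]]]' | egrep 'pos|force'
python3 -m inch '[[[0,0,0.2],[0,0,0]],[[0,0,0],[0,0,0]]]' | egrep 'pos|force'
python3 -m inch '[[[0,0,0.2],[0,0,0]],[[0,0,0],[0,0,0]]]' | egrep 'pos|force'
python3 -m inch '[[[0,0,0.2],[0,0,0]],[[0,0,0],[0,0,0]]]' | egrep 'pos|force'
python3 -m inch '[[[0,0,0.2],[0,0,0]],[[0,0,0],[0,0,0]]]' | egrep 'pos|force'
```

```text
tool_pos: [0.5651, 0.1948, 0.051]
wrist_force: [0.9, 0.8, -0.2]
grip_force: 0.0
tool_pos: [0.559, 0.1979, 0.0455]
wrist_force: [0.4, -1.6, -0.6]
grip_force: 0.0
tool_pos: [0.5598, 0.1981, 0.0441]
wrist_force: [-1.2, -0.1, 0.9]
grip_force: 0.5
tool_pos: [0.5603, 0.1979, 0.0427]
wrist_force: [-1.8, -0.2, 7.2]
grip_force: 3.7
tool_pos: [0.5609, 0.1977, 0.0408]
wrist_force: [-0.5, -1.0, 5.0]
grip_force: 2.4
tool_pos: [0.5602, 0.1977, 0.0381]
wrist_force: [0.8, -0.8, 1.5]
grip_force: 0.6
```

Press a little further, lift clear, and check with a picture.

```bash
python3 -m inch '[[[0,0,0.2],[0,0,0]],[[0,0,0],[0,0,0]]]' | egrep 'pos|force'
python3 -m inch '[[[0,0,-4.5],[0,0,0]],[[0,0,-4.5],[0,0,0]],[[-4,1,-3],[0,0,0]],[[-4,1,0],[0,0,0]],[[-4,1,0],[0,0,0]]]' | egrep 'time|pos|force'
python3 -m inch '[[[-4,1,0],[0,0,0]],[[-4,1,0],[0,0,0]],[[-4,0,0],[0,0,0]],[[-4,0,0],[0,0,0]],[[0,0,0],[0,0,0]]]' | egrep 'time|pos|force'
python3 - <<'E'
from rig import *
import cv2,numpy as np
d=capture('scene')
cv2.imwrite('pics/s6.png',cv2.resize(d['frame'][150:330,170:410],None,fx=3.3,fy=3.3,interpolation=2))
for l in('bearing','fitting','stapler','snap_box'): print(l,[(np.round(o['point'],3).tolist(),round(o['conf'],2)) for o in look_for('scene',l)[:2]])
E
```

```text
tool_pos: [0.5586, 0.1975, 0.0347]
wrist_force: [-0.5, -0.1, 0.4]
grip_force: 0.0
time: 12.65
tool_pos: [0.5451, 0.0746, 0.156]
wrist_force: [0.4, 0.3, -1.2]
grip_force: 0.0
time: 13.15
tool_pos: [0.5053, -0.0848, 0.1544]
wrist_force: [0.8, 0.7, 0.4]
grip_force: 0.0
bearing [([0.355, 0.297, 0.012], 0.97)]
fitting [([0.46, 0.116, 0.027], 0.47), ([0.506, 0.266, 0.057], 0.46)]
stapler [([0.535, 0.356, 0.033], 0.71)]
snap_box [([0.471, 0.242, 0.053], 0.91), ([0.477, 0.184, 0.055], 0.59)]
```

View pics/s6.png

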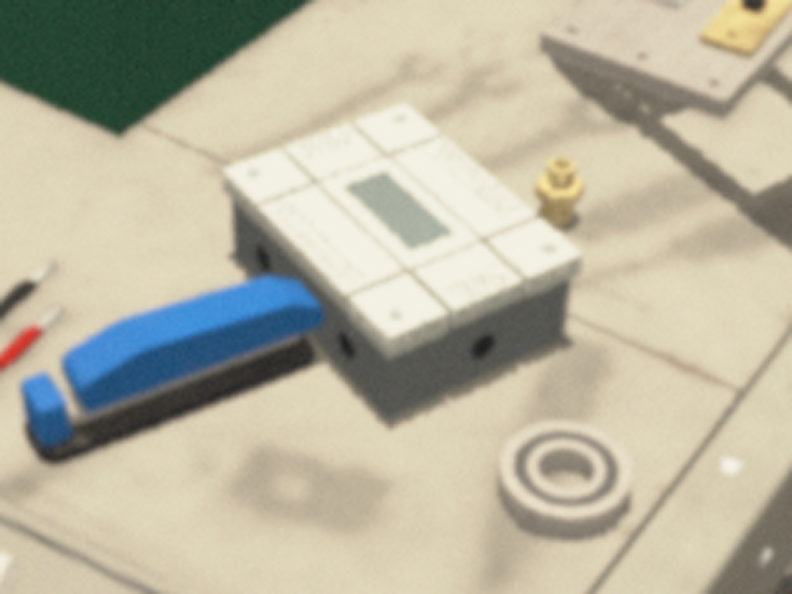

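The picture shows all four sections flush with the lid, whose middle is at crop (400,210). The stapler, bearing and fitting have not moved.

```bash
python3 -c "
from rig import *
print(close_job())"
```

```text
the job is handed in; nothing more can be done
None
```

All four rim sections clicked shut and look flush in the last picture, the box, stapler, bearing and fitting show no movement beyond camera accuracy, and the job is handed in at about 13 s of the 42 s (no verdict was returned).

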